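# Raking light for a pinned beetle

### The job

Set up the raking light for the pinned beetle: put the inspection torch into its holder, its narrow tail first into the socket with the head raised, pressed back against the sprung contact, then the head swung down past the sprung jaw until it lies level, fully home in the fork, and the jaw has closed over its neck; press firmly, but do not force it. Once it is locked in, press the round power key all the way down and let it up, and after that the long brightness key in the same way, one key at a time. Leave the beetle's foam block standing where it is.

Things in the scene. Friction and masses are not known exactly. Their poses are not given: they have to be found in the camera images.
- torch: Inspection torch, 180 mm, 0.1 to 0.2 kg, lying on the table. x = long axis, tail to head; origin on the axis, 12 mm above the table, mass centre within 15 mm. Along x: round bare-metal tail -80 to -45 (diameter 20 mm); dark ribbed handle -45 to +30, square 24 x 24, lies on one face: grip here; round bare-metal neck +30 to +55 (diameter 20); dark head +55 to +100 (diameter 24).
- torch_tail (a point): centre of the half-ball (radius 10 mm) that ends the tail, on the axis, at x = -70 mm in the torch's frame
- torch_head (a point): point on the axis in the middle of the head, at x = +78 mm in the torch's frame
- holder: Grey torch holder fixed to the table, base top at z = 14 mm. Origin on the table; x runs along the lying torch from socket to fork, z up, y left of x. The torch is home with its origin at (0, 0, 52) mm and its x axis along this x. Key panel at the -x end: x = -167 to -101 mm, 94 mm wide, top at z = 35 mm. Between socket and fork only the low base lies under the torch.
- socket (a point): Where the tail's half-ball centre sits when home: (-70, 0, 52) mm in the holder's frame. Socket block x = -102 to -63, 44 mm wide, to z = 79, open to +x; inside 24 wide, floor z = 42, roof z = 63.5 rising from x = -76 to 71 at the mouth, cheeks flared: the tail enters head up, 18 to 25 degrees. A sprung contact pin meets the tail 6 mm before home: 3.5 N at home, 5.5 N at its end 6 mm past home.
- fork (a point): Middle of the fork: (40, 0, 52) mm in the holder's frame; 18 mm wide along x, saddle floor z = 42, black fixed prong at y = -11 mm up to z = 76, jaw on the +y side. Only the neck fits: while the head swings down the torch must be held 1 to 5 mm back past home (towards -x) against the contact pin, or handle or head land on the fork. Let go, it springs forward until the handle meets the fork (home).
- jaw (a joint): Sprung bare-metal jaw of the fork, 18 mm wide, hinged at its foot (holder y = +12, z = 22 mm) along the holder's x. 0 rad = closed, opens towards +y up to 0.6. Its nose overhangs the neck 9 mm above the axis; lead-in slopes up and out to z = 75 mm, where the neck lands 10 degrees up. Pushing past takes about 8 to 15 N at the neck and opens it some 0.1 rad; then it springs back below 0.05.
- power_key (a joint): round white key, 21 mm diameter: travel in m, 0 = up, 0.005 = all the way down; about 1.5 N at the start of the travel and 5 N at the bottom; springs back up
- level_key (a joint): long white brightness key, 34 x 15 mm, long side along the holder's x: travel in m, 0 = up, 0.005 = all the way down; about 1.5 N at the start and 5 N at the bottom; springs back up
- power_key_top (a point): centre of the top of the round power key, 43 mm above the table when up, at (-136, +23) mm in the holder's frame
- level_key_top (a point): centre of the top of the long brightness key, 43 mm above the table when up, at (-136, -23) mm in the holder's frame
- beetle: pinned beetle on a white foam block (24 x 30 x 18 mm; 52 mm tall with its pin), loose, standing beyond the place of the torch's head, 0.16 to 0.19 m from the holder's origin along its x; origin at the centre of its underside
Not all that is in view belongs to the job. There is more than one size of the torch; the job needs the larger.

How it is judged:
By the outcome, as a careful person would: the job done as asked, in the order asked, and still so for the second after the job is handed in, with the robot touching nothing.
It also fails if it takes over 45 s, if anything falls off the work surface, if the arm or the gripper's body presses on something with over 40 N, if the wrist force passes 120 N, or if a joint passes its speed limit or range.

### The arm

A 7-joint arm with a two-finger parallel gripper is mounted at the origin on a cart in front of the work surface, level with it; the furniture and walls round the work are solid. World frame = base frame: x ahead of the robot, y to its left, z up, the work surface at z = 0. Lengths are in m, angles in rad, forces in N, time in s.
With the tool pointing down it reaches from about 0.4 to 0.925 m from the base axis. Payload 5.6 kg.
Tool frame: the origin (TCP) lies between the finger pads; the fingertips stand bot.tip_reach ahead of it and the grasp point (between the pads) lies 8 mm behind it (bot.tip_reach is the distance from the TCP to the fingertips, in m); z points along the fingers, y is the line along which they close (so a half turn about z gives the same grasp; the last joint's range is limited). The gripper opens to 85 mm and grips with 20 to 120 N. Pads are 22 mm wide; open, the fingers measure 114 mm over their backs; the gripper's body (76 mm by 85 mm) begins 54 mm behind the grasp point. The pads swing forward as they close: fully open they stand 13 mm farther back than shut.
Start: joints at [-1.277, 0.468, -0.012, 1.603, 0.006, 1.071, -0.056], TCP at [0.215, 0.613, 0.242] pointing down, gripper open.
Joint ranges: [-2.53, 2.53], [-0.31, 2.02], [-1.57, 1.55], [0.28, 2.44], [-1.29, 4.43], [0.15, 1.84], [-2.92, 2.92]. Speed limits (rad/s): [2.57, 2.57, 3.14, 3.14, 3.14, 3.14, 3.14].

### API

Orientations are given as [roll, pitch, yaw] about the fixed x, y, z axes, in that order (R = Rz(yaw) Ry(pitch) Rx(roll)).
In Python, from bench import bot, grab_frame, camera_info, job gives the robot as it stands.
- The arm moves only by the shell command python3 -m jog 'ROWS' [FORCE]. ROWS is JSON, a list of rows, each a list of 3 entries, a list of its own where there are three numbers: the finger opening in m, from 0 to 0.0854, then the shift along the world's x, y, z in m, then the turn about the world's z in rad. A call has 1 to 8 rows; each row shifts and turns the commanded pose from where the row before left it; what a row does not reach is not made up. A row lasts 1/12 s, in which the tool goes at most 41.7 mm and 7.16 degrees, less where a joint would pass 70% of its speed; a pose out of reach is approached as far as the arm can. A call with a gripper value outside its range is refused whole. The fingers move at their own pace and stop on an object; FORCE is the grip in N (left out, the last holds). Time passes only in rows, so rows that do not move let the fingers close. It gives the time, the measured TCP pose, the force, the opening and the grip force at its end, in the units of the state.
- bot.observe(): the state, without advancing time (a new reading comes with each control period).
- grab_frame(name): name is "scene" or "top" or "wrist"; returns the picture (420x560x3 uint8, red, green, blue); there is no depth.
- camera_info(name): a dict with "intrinsics" (3x3 intrinsics, pixels), "k1" (the pictures are not rectified: a ray, as slopes to the right and down, at radius r is drawn at 1 + k1 r^2 times it, then the intrinsics apply), "extrinsics" (4x4, takes a point from camera to world coordinates); the wrist camera has in their place "hand_eye" (4x4, takes a point from camera to tool coordinates, whose origin is the TCP and whose axes are the flange's). Camera axes: x right, y down, z forward; pixel columns grow to the right and rows downward; lengths in m; the calibration is good to about 2 mm. A picture is of the moment at which its call begins: read the wrist's pose just before it. camera_info takes no time and is no camera call.
- job.finish_job(): hands the job in; it is judged then, once.
The state is a dict: "time": time; "q": joint angles; "dq": joint speeds; "joint_torque": joint torques, N m; "eef_pos": TCP position; "tool_rot": TCP orientation; "ft_force": force on the tool from outside, world axes, zero at the start; "ft_torque": the same for the moment, N m; "width": finger opening in m; "finger_force": force on a finger pad.
Only numpy, scipy, OpenCV 4.12 (cv2) and the standard library are available. Lean on these libraries where they do the work, as an engineer would, in place of code of your own. Each camera call takes 0.05 s, during which the arm holds its last target. There are 200 camera calls.

## Working session

There is one attempt and no reset: what is moved stays moved. The work goes in short steps, Python scripts to look and compute and a shell command to move; the robot and the scene stay as the last step left them, time stands still between calls to the robot, and variables do not carry over. Pictures are saved under pics/ and viewed, at most 13 in all, crops included, and the job is handed in when it is done.

```bash
mkdir -p pics; ls; cat > h.py <<'E'
import numpy as np, cv2
from bench import bot, grab_frame, camera_info
from scipy.spatial.transform import Rotation as R
def save(n,f): cv2.imwrite(f'pics/{n}.png',cv2.cvtColor(f,cv2.COLOR_RGB2BGR))
def ext(name):
    c=camera_info(name)
    if name=='wrist':
        s=bot.observe();T=np.eye(4);T[:3,:3]=R.from_euler('xyz',s['tool_rot']).as_matrix() if len(s['tool_rot'])==3 else 0
        T[:3,3]=s['eef_pos'];return c,T@np.array(c['hand_eye'])
    return c,np.array(c['extrinsics'])
def px2w(name,uv,z,cE=None):
    c,E=cE or ext(name);K=np.array(c['intrinsics'])
    p=cv2.undistortPoints(np.array(uv,float).reshape(-1,1,2),K,np.array([c['k1'],0,0,0,0.])).reshape(-1,2)
    d=np.c_[p,np.ones(len(p))]@E[:3,:3].T;o=E[:3,3]
    return o+d*((z-o[2])/d[:,2])[:,None]
def w2px(name,P,cE=None):
    c,E=cE or ext(name);K=np.array(c['intrinsics'])
    Q=(np.array(P,float).reshape(-1,3)-E[:3,3])@E[:3,:3]
    return cv2.projectPoints(Q,np.zeros(3),np.zeros(3),K,np.array([c['k1'],0,0,0,0.]))[0].reshape(-1,2)
E
python3 - <<'E'
from h import *
print(bot.observe(),bot.tip_reach)
for n in('scene','top','wrist'): print(n,camera_info(n))
a=grab_frame('top');b=grab_frame('scene')
save('top',a);save('scene',b)
E
```

```text
pics
{'time': 0.0, 'q': array([-1.27698805,  0.46838484, -0.01158325,  1.60363756,  0.00598291,
        1.0713864 , -0.0562953 ]), 'dq': array([-0.00010828, -0.0006798 , -0.00093692, -0.00012965, -0.00098525,
       -0.00046331, -0.00039322]), 'joint_torque': array([ 6.69126621e-04, -5.32385516e+01,  2.14161014e-02, -2.51304996e+01,
        1.14328347e-02,  7.47532787e-03,  2.44980919e-05]), 'eef_pos': array([0.21470122, 0.61294346, 0.24132755]), 'tool_rot': array([-3.13981484e+00,  1.18168353e-04,  2.80469963e+00]), 'ft_force': array([0.15215393, 0.04683388, 0.8212288 ]), 'ft_torque': array([ 0.01750375, -0.0128582 ,  0.04633392]), 'finger_force': 0.0, 'width': 0.0853894102132811} 0.011
scene {'intrinsics': array([[409.81953284,   0.        , 277.71066519],
       [  0.        , 409.81953284, 214.51144871],
       [  0.        ,   0.        ,   1.        ]]), 'k1': -0.057769606514162825, 'extrinsics': array([[ 0.61519908, -0.54140873,  0.57306778, -0.13762054],
       [-0.78816296, -0.4391017 ,  0.43126424, -0.53189151],
       [ 0.01814482, -0.71698416, -0.69685327,  0.82403259],
 
[... 381 characters left out ...]
17, -0.05965399],
       [ 0.00563428, -0.12605697, -0.992007  ,  1.16317679],
       [ 0.        ,  0.        ,  0.        ,  1.        ]])}
wrist {'intrinsics': array([[304.82953309,   0.        , 275.33532071],
       [  0.        , 304.82953309, 211.70241714],
       [  0.        ,   0.        ,   1.        ]]), 'k1': -0.027915399336155975, 'hand_eye': array([[ 7.30545751e-04, -9.56156574e-01, -2.92855035e-01,
         7.47959807e-02],
       [ 9.99999721e-01,  7.43708617e-04,  6.63934766e-05,
         5.07865876e-04],
       [ 1.54316254e-04, -2.92855002e-01,  9.56156851e-01,
        -1.32365159e-01],
       [ 0.00000000e+00,  0.00000000e+00,  0.00000000e+00,
         1.00000000e+00]])}
```

View pics/top.png

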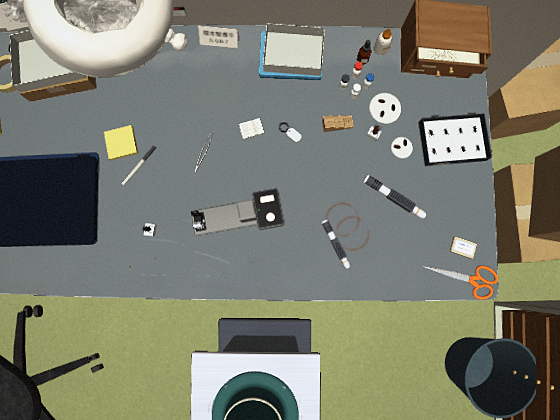

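View pics/scene.png

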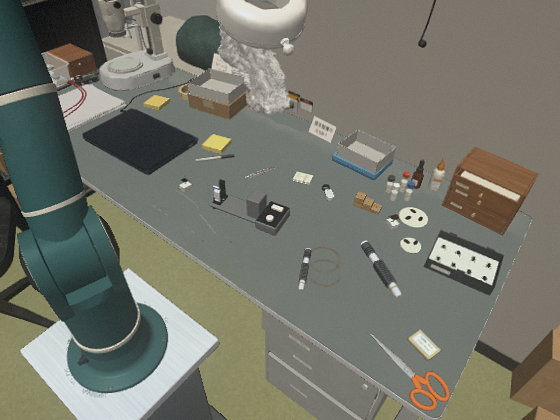

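The top view shows:
- **Torches:** one at about (395,196), one at about (336,243).
- **Holder:** about (238,213), with the fork at the left end (198,220). The key panel is on the right, with the long key at (266,198) and the round key at (270,217).
- **Beetle block:** (148,229).

The torch at (395,196) looks longer, so it fits "the larger". I'll measure both and confirm in a crop.

```bash
cat > m1.py <<'E'
from h import *
f=cv2.cvtColor(cv2.imread('pics/top.png'),cv2.COLOR_BGR2RGB)
cv2.imwrite('pics/crop1.png',cv2.resize(cv2.cvtColor(f[150:285,130:440],cv2.COLOR_RGB2BGR),None,fx=2.55,fy=2.55,interpolation=cv2.INTER_CUBIC))
g=f.astype(int);bg=np.median(g[170:280,140:440].reshape(-1,3),0);print('bg',bg)
m=((np.abs(g-bg).sum(2)>75)).astype(np.uint8);m[:,:110]=0
m=cv2.morphologyEx(m,cv2.MORPH_CLOSE,np.ones((3,3)))
for c in cv2.findContours(m,cv2.RETR_EXTERNAL,cv2.CHAIN_APPROX_NONE)[0]:
    if cv2.contourArea(c)<60: continue
    (x,y),_,_=r=cv2.minAreaRect(c)
    if not(130<x<440 and 150<y<290): continue
    b=cv2.boxPoints(r);w=px2w('top',b,0.012)[:,:2]
    e=[np.linalg.norm(w[i]-w[(i+1)%4]) for i in (0,1)]
    print(np.round(r[0]),np.round(e,3),'ctr',np.round(w.mean(0),3),np.round(w,3).tolist())
print(px2w('top',[[198,220]],.06),px2w('top',[[266,198],[270,217]],.043),px2w('top',[[148,229]],.018))
E
python3 m1.py
```

```text
bg [119. 127. 127.]
[149. 229.] [0.034 0.035] ctr [0.454 0.273] [[0.44, 0.293], [0.474, 0.288], [0.467, 0.253], [0.434, 0.259]]
[336. 243.] [0.02  0.135] ctr [ 0.423 -0.197] [[0.478, -0.158], [0.488, -0.176], [0.367, -0.236], [0.358, -0.218]]
[236. 214.] [0.229 0.098] ctr [0.493 0.053] [[0.52, 0.175], [0.562, -0.05], [0.466, -0.068], [0.425, 0.155]]
[395. 197.] [0.03  0.183] ctr [ 0.542 -0.348] [[0.579, -0.263], [0.604, -0.279], [0.506, -0.434], [0.481, -0.417]]
[138. 165.] [0.127 0.012] ctr [0.618 0.308] [[0.572, 0.353], [0.672, 0.273], [0.664, 0.264], [0.565, 0.343]]
[201. 157.] [0.083 0.014] ctr [0.64  0.146] [[0.604, 0.167], [0.682, 0.138], [0.676, 0.124], [0.598, 0.154]]
[334. 210.] [1.293 1.168] ctr [ 0.544 -0.216] [[1.094, 0.424], [1.134, -0.868], [-0.031, -0.78], [-0.02, 0.359]]
[[0.47282019 0.13968375 0.06      ]] [[ 0.53047674 -0.02270843  0.043     ]
 [ 0.48371135 -0.03307067  0.043     ]] [[0.45351587 0.27309065 0.018     ]]
```

View pics/crop1.png

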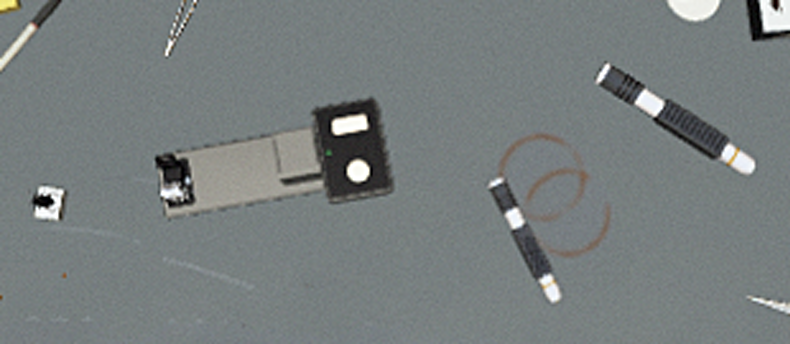

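The torch at (395,197) measures 183 mm and the one at (336,243) only 135 mm. The larger one it is: head at the upper left near (372,179), bare tail at the lower right near (424,215). Holder yaw is about 102.5° with its origin near (0.478, 0.105). Next I'll move over the holder for a closer look.

```bash
python3 -m jog '[[0.085,[0.016,-0.031,0],-0.063],[0.085,[0.016,-0.031,0],-0.063],[0.085,[0.016,-0.031,0],-0.063],[0.085,[0.016,-0.031,0],-0.063],[0.085,[0.016,-0.031,0],-0.063],[0.085,[0.016,-0.031,0],-0.063],[0.085,[0.016,-0.031,0],-0.063],[0.085,[0.016,-0.031,0],-0.063]]' 
python3 -m jog '[[0.085,[0.016,-0.031,0],-0.063],[0.085,[0.016,-0.031,0],-0.063],[0.085,[0.016,-0.031,0],-0.063],[0.085,[0.016,-0.031,0],-0.063],[0.085,[0.016,-0.031,0],-0.063],[0.085,[0.016,-0.031,0],-0.063],[0.085,[0.016,-0.031,0],-0.063],[0.085,[0.0,-0.0,0],-0.063]]' 
cat > w.py <<'E'
import sys
from h import *
n=sys.argv[1]; cE=ext('wrist'); f=grab_frame('wrist'); save(n,f)
np.save(f'pics/{n}.npy',cE[1]); s=bot.observe(); print(s['time'],s['eef_pos'],s['tool_rot'])
E
python3 w.py w1
```

```text
time: 0.77
eef_pos: [0.3432, 0.3637, 0.2421]
tool_rot: [-3.141, -0.0, 2.298]
ft_force: [0.4, -0.2, -0.2]
width: 0.0847
finger_force: 0.0
time: 1.43
eef_pos: [0.4574, 0.1416, 0.2425]
tool_rot: [3.14, 0.003, 1.784]
ft_force: [1.0, -0.2, -0.3]
width: 0.0852
finger_force: 0.0
1.4833 [0.45608795 0.14475521 0.24228192] [3.14139379e+00 1.04748906e-03 1.78374875e+00]
```

View pics/w1.png

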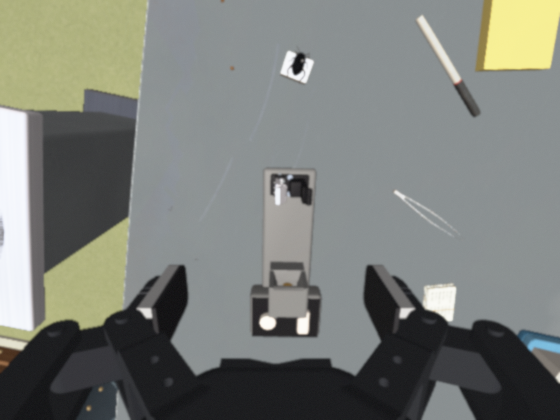

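The wrist view shows the holder upright: fork at about (292,188), socket block at (288,292), power key at (268,323), brightness key at (303,322), beetle at (297,66). I'll measure it from the keys, panel and base end.

```bash
cat > m2.py <<'E'
from h import *
f=cv2.imread('pics/w1.png').astype(int);E=np.load('pics/w1.npy');cE=(camera_info('wrist'),E)
w=(f.min(2)>200).astype(np.uint8)
k=[]
for a,b in(((258,312),(280,336)),((292,310),(312,335))):
    s=w[a[1]:b[1],a[0]:b[0]];y,x=np.nonzero(s);k.append([x.mean()+a[0],y.mean()+a[1]]);print('key',k[-1],len(x))
K=px2w('wrist',k,.043,cE);print(np.round(K[:,:2],4))
v=K[0]-K[1];ya=np.arctan2(v[1],v[0]);print('keys len',np.linalg.norm(v),'yaw',np.degrees(ya)-90+360)
# base sides: gray (neutral) against bluish table; edges at rows 200..255
P=[];
hsv=cv2.cvtColor(f.astype(np.uint8),cv2.COLOR_BGR2HSV)
g=cv2.GaussianBlur((f[:,:,0]-f[:,:,2]).astype(np.float32),(1,5),0)  # blue - red
for r in range(205,258,3):
    row=g[r]; d=np.gradient(cv2.GaussianBlur(row[None],(5,1),0)[0])
    l=250+np.argmin(d[250:275]);q=300+np.argmax(d[300:325]);P.append([l,q,r])
P=np.array(P);print(P[::4].tolist())
L=px2w('wrist',P[:,[0,2]],.014,cE);Q=px2w('wrist',P[:,[1,2]],.014,cE)
for S in(L,Q,(L+Q)/2):
    p=np.polyfit(S[:,1],S[:,0],1);print('line x=%.4f at y=.105, yaw %.2f, resid %.4f'%(np.polyval(p,.105),np.degrees(np.arctan2(1,p[0])),np.std(S[:,0]-np.polyval(p,S[:,1]))))
ax=np.polyfit(((L+Q)/2)[:,1],((L+Q)/2)[:,0],1)
for yaw in(np.radians(np.degrees(ya)-90),np.arctan2(1,ax[0])):
    x=np.array([np.cos(yaw),np.sin(yaw)]);print('origin',K[:,:2].mean(0)+.136*x*(1 if x[1]>0 else -1))
print('beetle',px2w('wrist',[[297,67]],.018,cE))
print('prong px etc', px2w('wrist',[[264,168],[315,168]],.014,cE))
c=cv2.imread('pics/w1.png')[155:345,240:340];cv2.imwrite('pics/crop2.png',cv2.resize(c,None,fx=3.1,fy=3.1,interpolation=cv2.INTER_CUBIC))
E
python3 m2.py
```

```text
key [np.float64(267.2156862745098), np.float64(322.27450980392155)] 153
key [np.float64(302.84939759036143), np.float64(324.65060240963857)] 166
[[ 0.485  -0.0327]
 [ 0.5308 -0.0266]]
keys len 0.046180058155001535 yaw 97.62644940371223
[[263, 314, 205], [263, 313, 217], [262, 312, 229], [262, 311, 241], [262, 311, 253]]
line x=0.4499 at y=.105, yaw 100.33, resid 0.0004
line x=0.5136 at y=.105, yaw 101.01, resid 0.0004
line x=0.4817 at y=.105, yaw 100.67, resid 0.0003
origin [0.48986418 0.10511423]
origin [0.48272569 0.10396448]
beetle [[0.45351536 0.27159233 0.018     ]]
prong px etc [[0.44088865 0.15665176 0.014     ]
 [0.50005493 0.1695074  0.014     ]]
```

View pics/crop2.png

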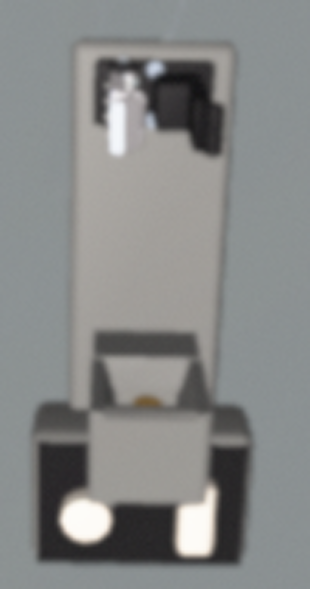

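The crop shows the level key partly hidden behind the socket block, so I'll use the power key and the base line. Holder origin ≈ (0.482, 0.105), yaw ≈ 100.7°, with the jaw (bare metal) on +y as stated. Now to the torch.

```bash
python3 -m jog '[[0.085,[0.006,-0.036,0],-0.056],[0.085,[0.006,-0.036,0],-0.056],[0.085,[0.006,-0.036,0],-0.056],[0.085,[0.006,-0.036,0],-0.056],[0.085,[0.006,-0.036,0],-0.056],[0.085,[0.006,-0.036,0],-0.056],[0.085,[0.006,-0.036,0],-0.056]]' >/dev/null
python3 -m jog '[[0.085,[0.006,-0.036,0],-0.056],[0.085,[0.006,-0.036,0],-0.056],[0.085,[0.006,-0.036,0],-0.056],[0.085,[0.006,-0.036,0],-0.056],[0.085,[0.006,-0.036,0],-0.056],[0.085,[0.006,-0.036,-0.01],-0.056],[0.085,[0.006,-0.036,-0.02],-0.056],[0.085,[0,0,-0.02],0]]'
python3 w.py w2
cat > m3.py <<'E'
import sys
from h import *
n=sys.argv[1];z=float(sys.argv[2]);b=[int(v) for v in sys.argv[3:7]]
f=cv2.imread(f'pics/{n}.png').astype(int);cE=(camera_info('wrist'),np.load(f'pics/{n}.npy'))
x0,y0,x1,y1=b;s=f[y0:y1,x0:x1];bg=np.median(s.reshape(-1,3),0);m=(np.abs(s-bg).sum(2)>90).astype(np.uint8)
m=cv2.morphologyEx(m,cv2.MORPH_CLOSE,np.ones((5,5)))
for c in cv2.findContours(m,cv2.RETR_EXTERNAL,cv2.CHAIN_APPROX_NONE)[0]:
    if cv2.contourArea(c)<300: continue
    r=cv2.minAreaRect(c);bx=cv2.boxPoints(r)+[x0,y0];w=px2w('wrist',bx,z,cE)[:,:2]
    e=[w[1]-w[0],w[2]-w[1]];l=max(e,key=np.linalg.norm)
    print(np.round(bx).tolist(),'ctr',np.round(w.mean(0),4),'sides',np.round([np.linalg.norm(v) for v in e],4),'yaw',np.degrees(np.arctan2(l[1],l[0]))%180)
E
python3 m3.py w2 0.012 190 0 370 350
```

```text
time: 2.73
eef_pos: [0.5382, -0.3628, 0.1919]
tool_rot: [3.137, 0.005, 1.006]
ft_force: [-1.8, 0.5, -0.1]
width: 0.0848
finger_force: 0.0
2.7833 [ 0.53631014 -0.35732854  0.18677821] [-3.13555724e+00  2.86377397e-03  1.00965921e+00]
[[238.0, 329.0], [271.0, 322.0], [277.0, 349.0], [245.0, 356.0]] ctr [ 0.4202 -0.5096] sides [0.0411 0.0416] yaw 68.21612358109512
[[258.0, 84.0], [283.0, 84.0], [283.0, 260.0], [258.0, 260.0]] ctr [ 0.5418 -0.3488] sides [0.0238 0.1845] yaw 58.101022288591594
```

View pics/w2.png

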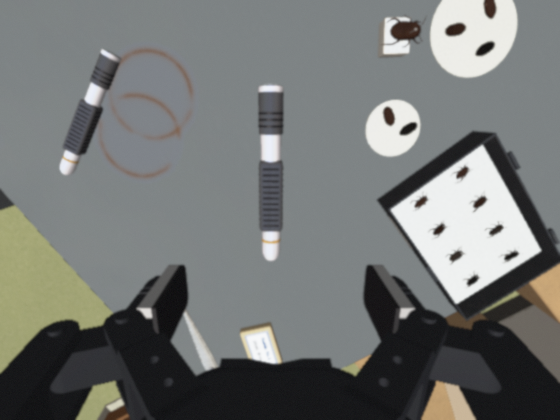

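The larger torch is centred in the wrist view: head at (270,95), tail at (270,255), axis lined up with the tool. Descending over the handle.

```bash
python3 -m jog '[[0.085,[0.001,0.002,-0.03],0.004],[0.085,[0.001,0.002,-0.03],0],[0.085,[0.001,0,-0.03],0],[0.085,[0,0,-0.03],0],[0.085,[0,0,-0.025],0],[0.085,[0,0,-0.015],0],[0.085,[0,0,0],0],[0.085,[0,0,0],0]]'
```

```text
time: 3.45
eef_pos: [0.5422, -0.3506, 0.0323]
tool_rot: [-3.141, -0.0, 1.018]
ft_force: [-0.1, 0.3, 0.7]
width: 0.0852
finger_force: 0.0
```

```bash
python3 -m jog '[[0.085,[-0.002,-0.002,-0.012],0],[0.085,[0,0,-0.007],0],[0.085,[0,0,0],0],[0.02,[0,0,0],0],[0.02,[0,0,0],0],[0.02,[0,0,0],0],[0.02,[0,0,0],0],[0.02,[0,0,0],0]]' 30; python3 -m jog '[[0.02,[0,0,0],0],[0.02,[0,0,0],0],[0.02,[0,0,0],0]]'
```

```text
time: 4.12
eef_pos: [0.54, -0.3536, 0.0136]
tool_rot: [3.141, -0.0, 1.017]
ft_force: [-2.9, 0.2, 3.7]
width: 0.0254
finger_force: 2.9
time: 4.37
eef_pos: [0.5402, -0.3537, 0.0137]
tool_rot: [3.141, -0.0, 1.017]
ft_force: [0.2, -0.3, 3.8]
width: 0.0234
finger_force: 30.6
```

```bash
python3 -m jog '[[0.02,[0,0,0.02],0],[0.02,[0,0,0.03],0],[0.02,[0,0,0.035],0],[0.02,[0,0,0.035],0.04],[0.02,[-0.002,0.015,0.02],0.06],[0.02,[-0.003,0.03,0],0.08],[0.02,[-0.003,0.033,0],0.08],[0.02,[-0.003,0.033,0],0.08]]';python3 -m jog '[[0.02,[-0.003,0.033,0],0.08],[0.02,[-0.003,0.033,0],0.08],[0.02,[-0.003,0.033,0],0.08],[0.02,[-0.003,0.033,0],0.08],[0.02,[-0.003,0.03,0],0.08],[0.02,[-0.002,0.025,0],0.08],[0.02,[0,0.02,0],0],[0.02,[0,0,0],0]]'; python3 w.py w3
```

```text
time: 5.03
eef_pos: [0.5281, -0.2415, 0.1533]
tool_rot: [-3.142, -0.0, 1.36]
ft_force: [0.3, 0.4, -1.7]
width: 0.0232
finger_force: 30.1
time: 5.7
eef_pos: [0.5112, -0.0303, 0.1527]
tool_rot: [-3.141, -0.003, 1.844]
ft_force: [-0.5, -0.2, -1.5]
width: 0.0234
finger_force: 30.0
5.75 [ 0.5113545  -0.03291012  0.15287774] [-3.14079904e+00 -1.15693721e-03  1.84125129e+00]
```

View pics/w3.png

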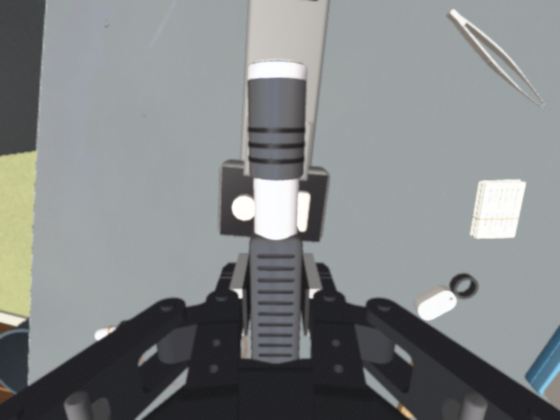

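The torch is held level and square in the pads, with the holder visible beneath it. I'll tilt it by pressing the head's underside on the rear top edge of the solid socket block while it pivots in the grip. First I line up.

```bash
python3 -m jog '[[0.02,[0.002,-0.018,0],-0.042],[0.02,[0.002,-0.018,0],-0.042],[0.02,[0,0,-0.01],0],[0.02,[0,0,-0.02],0],[0.02,[0,0,-0.02],0],[0.02,[0,0,0],0],[0.02,[0,0,0],0]]' 25
```

```text
time: 6.33
eef_pos: [0.5147, -0.0723, 0.1024]
tool_rot: [-3.138, 0.0, 1.751]
ft_force: [0.0, 0.8, -0.4]
width: 0.0233
finger_force: 29.9
```

```bash
python3 -m jog '[[0.02,[0,0.001,-0.005],0.006],[0.02,[0,0.001,-0.005],0],[0.02,[0,0,-0.005],0],[0.02,[0,0,-0.003],0],[0.02,[0,0,0],0]]' 20;python3 -m jog '[[0.02,[0,0,-0.004],0],[0.02,[0,0,-0.004],0],[0.02,[0,0,0],0]]'
```

```text
time: 6.75
eef_pos: [0.5166, -0.0699, 0.0855]
tool_rot: [3.14, 0.001, 1.758]
ft_force: [0.6, -2.0, 1.7]
width: 0.0235
finger_force: 30.5
time: 7.0
eef_pos: [0.5159, -0.0698, 0.0769]
tool_rot: [3.141, 0.0, 1.758]
ft_force: [1.6, -2.7, 2.6]
width: 0.0235
finger_force: 30.9
```

```bash
python3 -m jog '[[0.02,[0,0,-0.004],0],[0.02,[0,0,-0.004],0],[0.02,[0,0,-0.004],0],[0.02,[0,0,-0.003],0],[0.02,[0,0,0],0],[0.02,[0,0,0],0]]'; python3 w.py w4
```

```text
time: 7.5
eef_pos: [0.5156, -0.0693, 0.0618]
tool_rot: [-3.141, -0.0, 1.759]
ft_force: [0.8, -1.0, -0.9]
width: 0.0233
finger_force: 31.5
7.55 [ 0.51549323 -0.06923833  0.06192833] [-3.14073782e+00 -3.06678962e-04  1.75909202e+00]
```

View pics/w4.png

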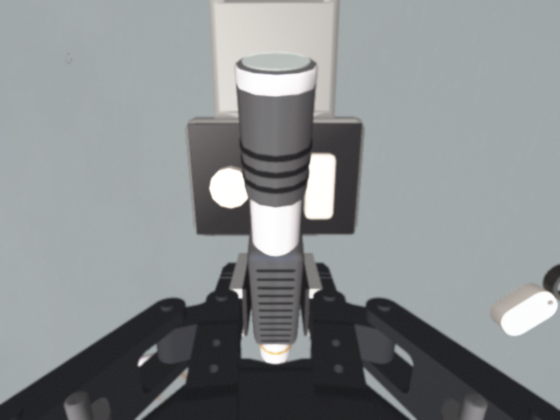

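The torch is now tilted head up (head front about row 65, neck about rows 203–248, tail peeking out near (275,352)). I'll estimate the angle from the boundary rows and silhouette widths.

```bash
cat > tilt.py <<'E'
import sys
from h import *
from scipy.optimize import least_squares
n=sys.argv[1]; rows=[float(v) for v in sys.argv[2:4]]  # head/neck, neck/handle rows on centre column
wid=[(float(a),float(b)) for a,b in (v.split(':') for v in sys.argv[4:])] # torchx:width px
c=camera_info('wrist');H=np.array(c['hand_eye']);cE=(c,H)
# tool frame: x along torch, y, z down (fingers). axis point at torch x=s+t: tool (t cos, 0, z0 - t sin)
def pts(p,x,off,lat): 
    th,z0,s=p;t=x-s
    return [t*np.cos(th)-off*np.sin(th),lat,z0-t*np.sin(th)-off*np.cos(th)]
def res(p):
    r=[]
    for x,o,row in((.055,.010,rows[0]),(.030,.012,rows[1])): r.append(w2px('w',pts(p,x,o,0),cE)[0,1]-row)
    for x,w in wid:
        rad=.012 if x>55 else .010
        a=w2px('w',[pts(p,x/1e3,0,rad),pts(p,x/1e3,0,-rad)],cE);r.append((np.ptp(a[:,0])-w))
    r.append((p[2]-.005)/.001);r.append((p[1]-.0017)/.001)
    return r
o=least_squares(res,[.38,.0017,.005],x_scale=[.1,.001,.001]);print('tilt',np.degrees(o.x[0]),'z0,s',o.x[1:],'res',np.round(o.fun,1))
E
python3 - <<'E'
from h import *
f=cv2.imread('pics/w4.png').astype(int)
print('col275',[(r,int(f[r,272:279].mean())) for r in range(190,262,3)])
for r in (80,150,225):print(r,f[r,225:330:1].mean(1).astype(int).tolist())
E
```

```text
col275 [(190, 45), (193, 77), (196, 117), (199, 117), (202, 117), (205, 120), (208, 246), (211, 253), (214, 253), (217, 253), (220, 253), (223, 253), (226, 253), (229, 253), (232, 253), (235, 253), (238, 253), (241, 253), (244, 253), (247, 253), (250, 253), (253, 252), (256, 166), (259, 120)]
80 [220, 220, 220, 219, 220, 218, 218, 218, 218, 213, 206, 212, 225, 234, 238, 240, 242, 244, 246, 247, 249, 250, 250, 251, 252, 252, 253, 253, 254, 254, 254, 254, 254, 254, 254, 254, 254, 254, 254, 254, 254, 254, 254, 254, 254, 254, 254, 254, 254, 254, 254, 254, 254, 254, 254, 254, 254, 254, 254, 253, 253, 253, 253, 253, 252, 252, 252, 251, 251, 251, 250, 250, 249, 248, 247, 245, 243, 240, 237, 234, 230, 226, 222, 216, 209, 201, 195, 186, 177, 164, 156, 164, 182, 193, 195, 196, 195, 196, 195, 195, 195, 195, 193, 193, 189]
150 [91, 91, 90, 90, 91, 90, 89, 89, 90, 89, 89, 88, 88, 86, 84, 73, 60, 46, 39, 39, 39, 43, 49, 57, 69, 80, 91, 100, 105, 109, 112, 114, 115, 116, 116, 116, 117, 117, 119, 120, 119, 118, 118, 118, 119, 119, 119, 119, 120, 120, 120, 118, 118, 115, 114, 113, 112, 109, 109, 109, 110, 108, 108, 106, 106, 105, 104, 101, 101, 101, 98, 97, 93, 89, 84, 78, 68, 58, 49, 42, 37, 31, 31, 30, 33, 44, 56, 60, 62, 62, 63, 63, 61, 62, 60, 61, 59, 60, 61, 60, 61, 60, 59, 60, 59]
225 [60, 59, 61, 59, 59, 59, 59, 60, 60, 60, 59, 58, 59, 60, 58, 60, 58, 59, 58, 60, 58, 58, 59, 58, 61, 89, 147, 208, 233, 242, 246, 249, 251, 251, 252, 252, 252, 253, 253, 253, 254, 254, 254, 254, 254, 254, 254, 254, 254, 254, 253, 253, 253, 252, 252, 251, 251, 251, 250, 250, 250, 250, 248, 247, 246, 242, 237, 232, 227, 220, 211, 197, 182, 161, 130, 89, 60, 53, 55, 54, 54, 55, 53, 53, 54, 53, 53, 53, 53, 54, 52, 53, 53, 53, 53, 52, 53, 53, 52, 53, 53, 52, 52, 51, 52]
```

```bash
sed -i 's/(.055,.010,rows\[0\]),(.030,.012,rows\[1\])/(.055,.012,rows[0]),(.030,.010,rows[1])/' tilt.py; python3 tilt.py w4 207 256 97:80 43:49
```

```text
tilt 20.01166342281228 z0,s [0.00038236 0.00315507] res [ 1.5 -1.3 -1.3 -0.2 -1.8 -1.3]
```

The tilt is about 20–22°, inside the 18–25° window. I'll firm up the grip, lift, and go above the insertion start (holder x ≈ +22).

```bash
python3 -m jog '[[0.02,[0,-0.005,0.01],0],[0.02,[0,0,0.03],0],[0.02,[0,0,0.03],0],[0.02,[0,0.005,0.02],0],[0.02,[-0.006,0.03,0],0],[0.02,[-0.006,0.032,0],0],[0.02,[-0.006,0.033,0],0],[0.02,[-0.006,0.033,0],0]]' 50;python3 -m jog '[[0.02,[-0.006,0.033,0],0],[0.02,[-0.006,0.028,0],0],[0.02,[-0.002,0.007,0],0],[0.02,[0,0,0],0],[0.02,[0,0,0],0]]'; python3 w.py w5
```

```text
time: 8.22
eef_pos: [0.4907, 0.0594, 0.1529]
tool_rot: [-3.141, -0.0, 1.758]
ft_force: [0.7, 0.4, -1.8]
width: 0.0231
finger_force: 54.8
time: 8.63
eef_pos: [0.4775, 0.1258, 0.1525]
tool_rot: [-3.141, 0.001, 1.759]
ft_force: [0.6, -1.0, -1.7]
width: 0.0229
finger_force: 54.8
8.6833 [0.47786011 0.12499376 0.15249106] [-3.14135019e+00  7.42054897e-04  1.75739143e+00]
```

View pics/w5.png

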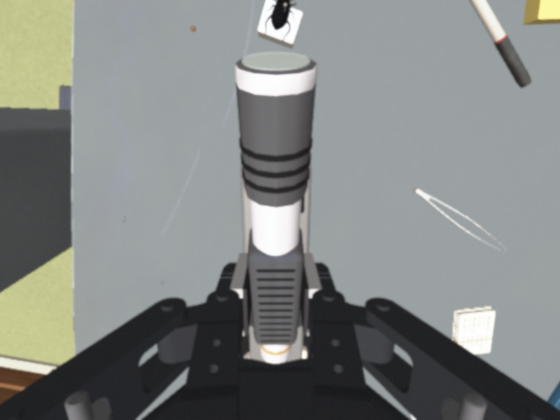

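The torch is centred over the holder with the base edges just visible either side of the neck (about columns 244 and 311, rows 205–250). I'll take my second measurement of the holder's centre line here.

```bash
python3 - <<'E'
from h import *
f=cv2.imread('pics/w5.png').astype(np.float32);cE=(camera_info('wrist'),np.load('pics/w5.npy'))
g=cv2.GaussianBlur(f[:,:,0]-f[:,:,2],(5,5),0);P=[]
for r in range(208,252,4):
    d=np.gradient(g[r]);P.append([236+np.argmin(d[236:250]),305+np.argmax(d[305:318]),r])
P=np.array(P);print(P.tolist())
L=px2w('',P[:,[0,2]],.014,cE);Q=px2w('',P[:,[1,2]],.014,cE)
yaw=np.radians(100.7);o=np.array([.4822,.105]);yv=np.array([-np.sin(yaw),np.cos(yaw)])
for S in(L,Q,(L+Q)/2): print('y in holder',np.round((S[:,:2]-o)@yv,4))
t=bot.observe()['eef_pos'][:2]-o;print('tcp in holder',t@[np.cos(yaw),np.sin(yaw)],t@yv)
E
```

```text
[[242, 309, 208], [242, 309, 212], [242, 309, 216], [242, 309, 220], [242, 309, 224], [242, 309, 228], [242, 309, 232], [243, 308, 236], [243, 308, 240], [243, 308, 244], [243, 308, 248]]
y in holder [0.0315 0.0316 0.0317 0.0318 0.0319 0.0321 0.0322 0.0313 0.0315 0.0316
 0.0317]
y in holder [-0.0306 -0.0307 -0.0309 -0.031  -0.0311 -0.0313 -0.0314 -0.0306 -0.0308
 -0.0309 -0.031 ]
y in holder [0.0004 0.0004 0.0004 0.0004 0.0004 0.0004 0.0004 0.0004 0.0004 0.0003
 0.0003]
tcp in holder 0.0204518939880572 0.000552263006810725
```

Alignment is within 0.5 mm. Descending to the insertion start.

```bash
python3 -m jog '[[0.02,[0,0.002,-0.02],0],[0.02,[0,0.001,-0.02],0],[0.02,[0,0,-0.015],0],[0.02,[0,0,-0.009],0],[0.02,[0,0,0],0],[0.02,[0,0,0],0]]'
```

```text
time: 9.18
eef_pos: [0.4782, 0.1281, 0.0884]
tool_rot: [-3.141, 0.001, 1.756]
ft_force: [-0.3, 0.1, -1.4]
width: 0.023
finger_force: 54.8
```

```bash
python3 -m jog '[[0.02,[0.0007,-0.004,-0.0015],0],[0.02,[0.0007,-0.004,-0.0015],0],[0.02,[0.0008,-0.004,-0.0016],0],[0.02,[0.0007,-0.004,-0.0015],0],[0.02,[0,0,0],0]]';python3 -m jog '[[0.02,[0.0007,-0.004,-0.0015],0],[0.02,[0,0,0],0]]'
```

```text
time: 9.6
eef_pos: [0.4809, 0.1122, 0.0823]
tool_rot: [3.141, 0.0, 1.757]
ft_force: [-0.3, -0.0, -2.1]
width: 0.023
finger_force: 54.8
time: 9.77
eef_pos: [0.4816, 0.1087, 0.0807]
tool_rot: [3.141, 0.0, 1.758]
ft_force: [-0.2, -1.6, -1.0]
width: 0.023
finger_force: 54.8
```

```bash
python3 -m jog '[[0.02,[0.0004,-0.0025,-0.001],0],[0.02,[0.0004,-0.0025,-0.001],0],[0.02,[0,0,0],0],[0.02,[0,0,0],0]]'
```

```text
time: 10.1
eef_pos: [0.4837, 0.1043, 0.0795]
tool_rot: [3.139, 0.001, 1.759]
ft_force: [1.2, -0.8, 4.1]
width: 0.0235
finger_force: 55.5
```

```bash
python3 -m jog '[[0.02,[-0.0006,0,0.001],0],[0.02,[0,-0.002,0],0],[0.02,[0,-0.001,0],0],[0.02,[0,0,0],0],[0.02,[0,0,0],0]]'; python3 -c "
from h import *
for i in range(3): s=bot.observe();print(s['eef_pos'],s['ft_force'],s['ft_torque'])"
```

```text
time: 10.52
eef_pos: [0.4816, 0.1021, 0.0798]
tool_rot: [3.141, -0.001, 1.759]
ft_force: [0.8, 4.5, 4.1]
width: 0.0228
finger_force: 55.4
[0.48164503 0.10213689 0.07984838] [0.78417468 4.47651988 4.06861111] [ 0.65070966 -0.08440208  0.05760082]
[0.48164503 0.10213689 0.07984838] [0.78417468 4.47651988 4.06861111] [ 0.65070966 -0.08440208  0.05760082]
[0.48164503 0.10213689 0.07984838] [0.78417468 4.47651988 4.06861111] [ 0.65070966 -0.08440208  0.05760082]
```

The tail is against the contact (about 4.5 N along the holder), about 2 mm back past home. Now I'll swing down along the arc.

```bash
python3 -m jog '[[0.02,[-0.0001,0.0004,-0.004],0],[0.02,[-0.0001,0.0005,-0.004],0],[0.02,[-0.0001,0.0006,-0.003],0],[0.02,[-0.0001,0.0006,-0.002],0],[0.02,[0,0,0],0],[0.02,[0,0,0],0]]'
```

```text
time: 11.02
eef_pos: [0.4814, 0.1053, 0.067]
tool_rot: [3.141, -0.002, 1.76]
ft_force: [-0.2, 7.8, 5.4]
width: 0.0229
finger_force: 56.0
```

```bash
python3 -m jog '[[0.02,[0,-0.0007,-0.003],0],[0.02,[0,0,-0.003],0],[0.02,[0,0.0,-0.002],0],[0.02,[0,0,0],0],[0.02,[0,0,0],0]]'
```

```text
time: 11.43
eef_pos: [0.4825, 0.1054, 0.0594]
tool_rot: [3.138, -0.002, 1.76]
ft_force: [1.6, 9.4, 6.7]
width: 0.0225
finger_force: 56.8
```

```bash
python3 -m jog '[[0.02,[0,0.0003,-0.002],0],[0.02,[0,0,-0.002],0],[0.02,[0,0,0],0],[0.02,[0,0,0],0]]';python3 -m jog '[[0.02,[0,0,-0.002],0],[0.02,[0,0,-0.001],0],[0.02,[0,0,0],0],[0.02,[0,0,0],0]]'; python3 w.py w6; python3 -c "
from h import *
f=cv2.imread('pics/w6.png').astype(int)
print('col275',[(r,int(f[r,272:279].mean())) for r in range(20,262,6)])"
```

```text
time: 11.77
eef_pos: [0.4824, 0.1058, 0.0553]
tool_rot: [3.139, -0.002, 1.76]
ft_force: [1.3, 9.5, 4.5]
width: 0.0231
finger_force: 57.0
time: 12.1
eef_pos: [0.4824, 0.1056, 0.0522]
tool_rot: [3.139, -0.002, 1.76]
ft_force: [1.2, 9.5, 4.8]
width: 0.0231
finger_force: 57.4
12.15 [0.48235877 0.10561895 0.05220048] [ 3.13868021e+00 -2.08456599e-03  1.76025575e+00]
col275 [(20, 160), (26, 160), (32, 161), (38, 161), (44, 160), (50, 160), (56, 245), (62, 254), (68, 253), (74, 119), (80, 119), (86, 119), (92, 119), (98, 119), (104, 119), (110, 120), (116, 119), (122, 117), (128, 86), (134, 119), (140, 101), (146, 106), (152, 119), (158, 73), (164, 119), (170, 118), (176, 121), (182, 253), (188, 253), (194, 253), (200, 253), (206, 253), (212, 253), (218, 253), (224, 253), (230, 253), (236, 253), (242, 112), (248, 113), (254, 85), (260, 114)]
```

View pics/w6.png

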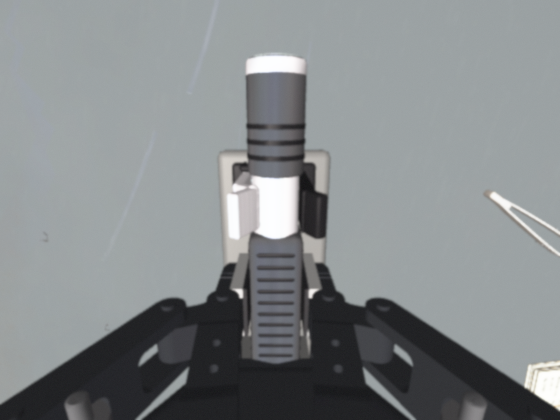

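The neck (rows 180–240) sits between jaw and prong, and the jaw's edge overlaps the neck's left side at column 258. The torch's boundary rows match the earlier level picture. I'll check the numbers.

```bash
python3 - <<'E'
from h import *
for n in('w3','w6'):
    f=cv2.imread(f'pics/{n}.png').astype(int);c=f[:,272:279].mean((1,2));d=np.abs(np.gradient(c))
    print(n,[int(a+np.argmax(d[a:b])) for a,b in((45,67),(165,190),(228,250))])
    for r in(100,190,215,230):print(r,f[r,222:330:2].mean(1).astype(int).tolist())
E
python3 tilt.py w3 177 239;python3 tilt.py w6 179 239
```

```text
w3 [61, 180, 239]
100 [162, 163, 161, 162, 162, 162, 161, 162, 162, 163, 156, 160, 183, 124, 92, 99, 103, 106, 110, 113, 116, 116, 119, 119, 118, 118, 119, 120, 118, 114, 113, 113, 112, 112, 108, 106, 102, 96, 88, 83, 76, 81, 152, 181, 181, 180, 173, 144, 134, 159, 161, 161, 160, 161]
190 [80, 75, 75, 76, 73, 73, 74, 73, 72, 72, 72, 71, 70, 69, 70, 86, 190, 242, 250, 252, 252, 253, 253, 253, 253, 253, 254, 253, 253, 252, 252, 252, 252, 250, 245, 234, 219, 184, 131, 103, 96, 88, 75, 59, 56, 56, 54, 56, 54, 54, 54, 58, 93, 133]
215 [67, 63, 64, 61, 62, 74, 174, 251, 254, 254, 254, 254, 254, 254, 254, 251, 228, 240, 250, 252, 252, 253, 253, 253, 253, 254, 254, 253, 253, 252, 252, 252, 252, 249, 242, 231, 211, 189, 250, 254, 254, 253, 244, 137, 54, 52, 52, 52, 51, 52, 79, 121, 155, 160]
230 [59, 57, 57, 55, 55, 55, 55, 56, 55, 54, 55, 54, 54, 54, 56, 66, 156, 236, 249, 252, 252, 253, 253, 253, 253, 254, 253, 253, 253, 252, 252, 252, 251, 248, 240, 228, 204, 155, 130, 229, 240, 215, 105, 52, 50, 52, 49, 50, 50, 78, 120, 155, 160, 161]
w6 [55, 178, 238]
100 [162, 162, 162, 162, 163, 161, 1
[... 479 characters left out ...]
 178, 166, 146, 135]
215 [157, 181, 200, 239, 252, 252, 253, 252, 231, 194, 194, 193, 193, 192, 190, 188, 183, 188, 206, 248, 252, 253, 253, 253, 254, 254, 253, 253, 253, 252, 252, 253, 252, 249, 242, 231, 212, 170, 86, 28, 49, 42, 38, 37, 38, 39, 39, 49, 61, 48, 39, 38, 73, 147]
230 [150, 168, 190, 226, 251, 252, 253, 253, 242, 198, 193, 192, 190, 191, 185, 172, 178, 221, 248, 252, 252, 253, 253, 253, 254, 254, 254, 253, 253, 252, 252, 252, 251, 249, 241, 228, 205, 158, 81, 53, 52, 40, 36, 36, 36, 39, 41, 50, 53, 43, 40, 41, 107, 158]
tilt -4.690747118598522 z0,s [0.00046097 0.00498665] res [ 2.7 -3.  -0.  -1.2]
tilt -3.4937339878754843 z0,s [0.00079459 0.00514161] res [ 1.8 -2.1  0.1 -0.9]
```

About 2° of tilt remains. I'll press down further while watching the force.

```bash
python3 -m jog '[[0.02,[0,0,-0.0015],0],[0.02,[0,0,-0.001],0],[0.02,[0,0,0],0]]';python3 -m jog '[[0.02,[0,0,-0.0015],0],[0.02,[0,0,-0.001],0],[0.02,[0,0,0],0]]'
```

```text
time: 12.4
eef_pos: [0.4823, 0.1056, 0.0512]
tool_rot: [3.139, -0.003, 1.76]
ft_force: [-3.8, 8.9, 22.8]
width: 0.0227
finger_force: 59.9
time: 12.65
eef_pos: [0.4824, 0.1056, 0.0509]
tool_rot: [3.139, -0.005, 1.76]
ft_force: [-11.3, 6.5, 51.0]
width: 0.023
finger_force: 63.9
```

The floor was reached at z ≈ 0.051 (force rising steeply). I'll back off at once and ease forward.

```bash
python3 -m jog '[[0.02,[0,0,0.003],0],[0.02,[0,0,0.001],0],[0.02,[-0.0002,0.001,0],0],[0.02,[-0.0002,0.001,0],0],[0.02,[0,0,0],0]]' 30
```

```text
time: 13.07
eef_pos: [0.482, 0.1048, 0.0513]
tool_rot: [3.139, 0.001, 1.758]
ft_force: [2.7, 2.7, 7.3]
width: 0.023
finger_force: 57.9
```

```bash
python3 -m jog '[[0.05,[0,0,0],0],[0.05,[0,0,0],0],[0.05,[0,0,0],0],[0.05,[0,0,0],0],[0.05,[0,0,0.02],0],[0.05,[0,0,0.03],0],[0.05,[0,0,0.035],0],[0.05,[0,0,0],0]]'; python3 -m jog '[[0.05,[0,0,0.02],0],[0.05,[0.004,-0.02,0.02],0],[0.05,[0.006,-0.03,0],0],[0.05,[0,0,0],0],[0.05,[0,0,0],0]]'; python3 w.py w7
```

```text
time: 13.73
eef_pos: [0.484, 0.1054, 0.1404]
tool_rot: [3.133, -0.001, 1.758]
ft_force: [0.3, 1.4, -1.1]
width: 0.0496
finger_force: 0.0
time: 14.15
eef_pos: [0.4907, 0.0534, 0.1756]
tool_rot: [-3.141, 0.0, 1.755]
ft_force: [0.1, 0.4, -0.4]
width: 0.05
finger_force: 0.0
14.2 [0.49033486 0.05464858 0.17519224] [-3.14055729e+00 -7.29204626e-05  1.75711552e+00]
```

```bash
python3 - <<'E'
from h import *
f=cv2.imread('pics/w7.png')
a=cv2.resize(f[40:340,200:360],None,fx=2,fy=2,interpolation=cv2.INTER_CUBIC)
s=grab_frame('scene')[:,:,::-1];b=cv2.resize(s[170:245,195:305],None,fx=4,fy=4,interpolation=cv2.INTER_CUBIC)
o=np.zeros((600,770,3),np.uint8);o[:,:320]=a;o[:300,325:765]=b[:300,:440];cv2.imwrite('pics/chk.png',o)
E
```

```text
(no output)
```

View pics/chk.png

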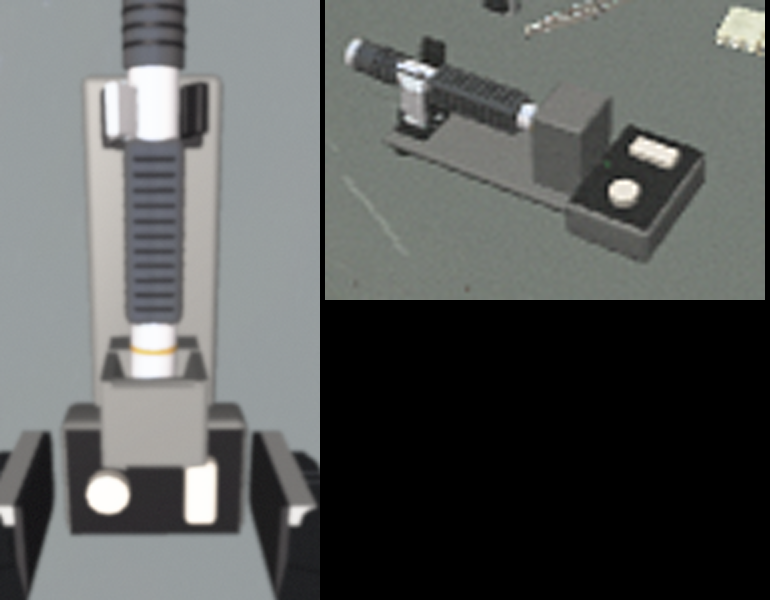

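The torch lies level with the handle against the fork (crop row 140), the tail in the socket, and the jaw over the neck. I'll check against projection, and meanwhile close the fingers and go above the power key.

```bash
python3 - <<'E'
from h import *
yaw=np.radians(100.7);c,s=np.cos(yaw),np.sin(yaw)
H=lambda x,y,z:[.4822+(c*x-s*y)/1e3,.105+(s*x+c*y)/1e3,z/1e3]
for n,p in(('head front top',(100,0,64)),('head front bottom',(100,0,40)),('head 3deg',(100,0,73)),('power key',(-136,23,43)),('handle front top',(30,0,64)),('handle back top',(-45,0,64))):
    u=w2px('scene',H(*p))[0];print(n,u.round(1),'crop',((u-[195,170])*4+[325,0]).round(), 'w7crop',((w2px('',H(*p),(camera_info('wrist'),np.load('pics/w7.npy')))[0]-[200,40])*2).round())
E
python3 -m jog '[[0,[-0.002,-0.03,0],0],[0,[-0.002,-0.03,-0.02],0],[0,[-0.002,-0.027,-0.03],0],[0,[0,0,-0.03],0],[0,[0,0,-0.02],0],[0,[0,0,-0.01],0],[0,[0,0,0],0],[0,[0,0,0],0]]'
```

```text
head front top [201.1 179. ] crop [349.  36.] w7crop [153. -71.]
head front bottom [202.  185.3] crop [353.  61.] w7crop [153. -49.]
head 3deg [200.7 176.6] crop [348.  26.] w7crop [153. -81.]
power key [268.7 215.9] crop [620. 184.] w7crop [106. 494.]
handle front top [221.3 186.4] crop [430.  66.] w7crop [153. 138.]
handle back top [243.9 194.7] crop [521.  99.] w7crop [153. 328.]
time: 14.92
eef_pos: [0.4848, -0.0312, 0.0655]
tool_rot: [-3.141, -0.0, 1.76]
ft_force: [0.5, -1.1, -0.1]
width: 0.0001
finger_force: 0.0
```

The projected home pose agrees with the pictures (head end 36–61 against about 38–65 seen; handle 138/328 against 140/323). Pressing the power key.

```bash
python3 -m jog '[[0,[0,-0.001,-0.007],0],[0,[0,0,-0.004],0],[0,[0,0,-0.003],0],[0,[0,0,-0.002],0],[0,[0,0,0],0],[0,[0,0,0],0]]'
```

```text
time: 15.42
eef_pos: [0.4856, -0.0325, 0.0502]
tool_rot: [3.14, -0.0, 1.759]
ft_force: [-0.4, 2.3, 4.4]
width: -0.0002
finger_force: 2.0
```

Close to the bottom; a little more until the stop shows.

```bash
python3 -m jog '[[0,[0,0,-0.0012],0],[0,[0,0,-0.001],0],[0,[0,0,0],0],[0,[0,0,0],0]]'
```

```text
time: 15.75
eef_pos: [0.4856, -0.0325, 0.0489]
tool_rot: [3.14, -0.001, 1.759]
ft_force: [-2.5, 2.0, 18.2]
width: 0.0
finger_force: 8.6
```

Stop reached (18 N, travel complete). Up, over to the brightness key, and press.

```bash
python3 -m jog '[[0,[0,0,0.008],0],[0,[0,0,0.012],0],[0,[0.022,0.004,0],0],[0,[0.0225,0.004,0],0],[0,[0,0,0],0],[0,[0,0,-0.004],0],[0,[0,0,0],0]]'; python3 -m jog '[[0,[0,0,-0.005],0],[0,[0,0,-0.004],0],[0,[0,0,-0.003],0],[0,[0,0,-0.002],0],[0,[0,0,0],0],[0,[0,0,0],0]]'
```

```text
time: 16.33
eef_pos: [0.5278, -0.0251, 0.0627]
tool_rot: [-3.139, -0.0, 1.759]
ft_force: [-0.8, 0.2, -0.1]
width: -0.0001
finger_force: 0.0
time: 16.83
eef_pos: [0.5284, -0.0251, 0.0494]
tool_rot: [-3.14, -0.001, 1.758]
ft_force: [-2.0, -0.1, 5.7]
width: -0.0
finger_force: 2.3
```

```bash
python3 -m jog '[[0,[0,0,-0.001],0],[0,[0,0,-0.0008],0],[0,[0,0,0],0],[0,[0,0,0],0]]'; python3 -m jog '[[0,[0,0,0.008],0],[0,[0,0,0.02],0],[0,[0,0,0.03],0],[0,[0,0,0.03],0],[0,[0,0,0.03],0],[0,[0,0,0],0]]'; python3 -c "
from h import *
s=grab_frame('scene')[:,:,::-1];cv2.imwrite('pics/end.png',cv2.resize(s[165:255,165:315],None,fx=5,fy=5,interpolation=cv2.INTER_CUBIC))"
```

```text
time: 17.17
eef_pos: [0.5285, -0.0251, 0.0489]
tool_rot: [-3.14, -0.001, 1.758]
ft_force: [-7.6, -0.2, 19.6]
width: -0.0002
finger_force: 9.0
time: 17.67
eef_pos: [0.5328, -0.0252, 0.1708]
tool_rot: [3.132, 0.001, 1.758]
ft_force: [0.1, -0.3, -1.0]
width: 0.0
finger_force: 0.0
```

View pics/end.png

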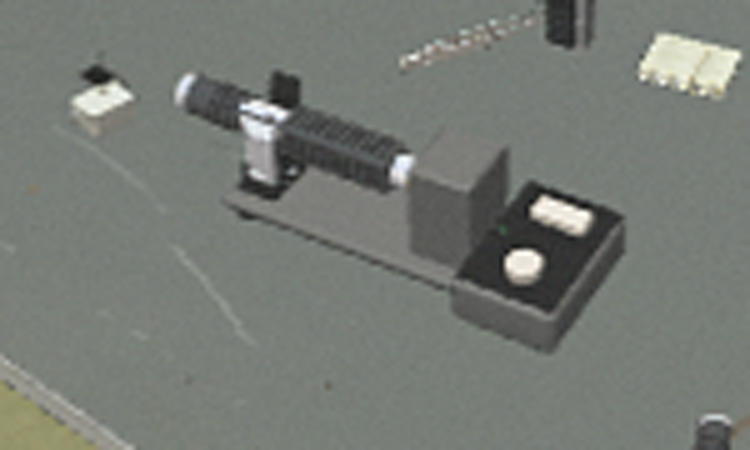

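The torch is level in the holder with the jaw over its neck at (262,120). Both keys are up, at (560,213) and (524,264), the beetle is standing at (102,100), and the arm is clear. Handing in.

```bash
python3 -c "
from bench import job
print(job.finish_job())"
```

```text
the job is handed in; nothing more can be done
None
```

The job is handed in after about 18 s of robot time: the larger torch is locked level in its holder, the power key and then the brightness key were each pressed to the stop and released, and the beetle's block was not touched; seating the torch briefly peaked at about 51 N on the wrist, firmer than I intended but under the 120 N limit.

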